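Turn the serving board onto its feet

ROBOT

A 6-joint arm with a two-finger parallel gripper is mounted at the origin on the work surface. World frame = base frame: x ahead of the robot, y to its left, z up, the work surface at z = 0. Lengths are in m, angles in rad, forces in N, time in s.
With the tool pointing down it reaches from about 0.35 to 0.775 m from the base axis. Payload 7.3 kg.
Tool frame: the origin (TCP) lies at the very end of the fingers, on their centre line; the grasp point (between the pads) lies 19 mm behind it (robot.pinch_z is the distance from the TCP to the grasp point, in m); z points along the fingers, y is the line along which they close (so a half turn about z gives the same grasp; the last joint's range is limited). The gripper opens to 92 mm and grips with 3 to 60 N. Pads are 19 mm wide; open, the fingers measure 130 mm over their backs; the gripper's body (75 mm by 190 mm) begins 47 mm behind the grasp point.
Start: joints at [1.191, 0.342, 1.524, -0, 1.275, -0.146], TCP at [0.122, 0.511, 0.227] pointing down, gripper open.
Joint ranges: [-2.53, 2.53], [-0.77, 2.02], [0.04, 2.7], [-1, 4.14], [0.28, 2.66], [-3.11, 3.11]. Speed limits (rad/s): [2.57, 2.57, 3.14, 3.14, 3.14, 3.14].

INTERFACE

Orientations are given as [roll, pitch, yaw] about the fixed x, y, z axes, in that order (R = Rz(yaw) Ry(pitch) Rx(roll)).
In Python, from cell import robot gives the robot as it stands.
- The arm moves only by the tool move_arm, never from a script. Its argument "motion" is a list of rows, each a list of 6 numbers: the shift along the tool's x, y, z in units of 0.1 m (1.0 is 0.1 m), then the turn, a rotation vector about the tool's x, y, z in units of pi rad (1.0 is pi rad). In form: [[dx, dy, dz, rx, ry, rz], ...]. A call has 1 to 12 rows; each row is the pose to reach, as a shift and turn from the pose commanded when the call began, along the tool's axes at that moment, turning the shorter way round; what a row does not reach only later rows make up. A row lasts 1/8 s, in which the tool goes at most 62.5 mm and 10.7 degrees, less where a joint would pass 70% of its speed; a pose out of reach is approached as far as the arm can. A call with a number of a shift or a turn outside -1 to 1 is refused whole. A call with a gripper value outside its range is refused whole. "fingers" is the opening, from -1 (shut) to 1 (fully open), set as the call begins (left out, the last holds). The fingers move at their own pace and stop on an object; "newtons" is the grip in N (left out, the last holds). Time passes only in rows, so rows that repeat a pose let the fingers close. It gives the time, the measured TCP pose, the force, the opening and the grip force at its end, in the units of the state.
- robot.observe(): the state, without advancing time (a new reading comes with each control period).
- robot.read_camera(name): name is "scene" or "side" or "wrist"; returns a dict with "image" (420x560x3 uint8, red, green, blue), "range_z" (420x560 float32, m along the optical axis (not along the pixel's ray), 0 where there is no reading), "vfov" (degrees; the focal length in pixels is half the picture's height over the tangent of half this angle, whatever the lens; pixels are square), "cx", "cy" (the principal point, pixels), "extrinsics" (4x4, takes a point from camera to world coordinates); the wrist camera has in their place "hand_eye" (4x4, takes a point from camera to tool coordinates, whose origin is the TCP and whose axes are the flange's). Camera axes: x right, y up, looking along -z (the intrinsics and any distortion apply to the point x, -y, -z); pixel columns grow to the right and rows downward; lengths in m; the calibration is good to about 2 mm. A picture is of the moment at which its call begins: read the wrist's pose just before it.
- robot.hand_in(): hands the job in; it is judged then, once.
The state is a dict: "time": time; "qpos": joint angles; "qvel": joint speeds; "joint_efforts": joint torques, N m; "tool_pos": TCP position; "tool_rot": TCP orientation; "contact_force": force on the tool from outside, world axes, zero at the start; "torque": the same for the moment, N m; "opening": finger opening in m; "grip_force": force on a finger pad.
Only numpy, scipy, OpenCV 4.12 (cv2) and the standard library are available. Lean on these libraries where they do the work, as an engineer would, in place of code of your own. Each camera call takes 0.05 s, during which the arm holds its last target. There are 200 camera calls.

TASK

Two serving boards lie on the wooden display plinth of the cheese counter; one lies upside down, its four rubber feet in the air. Slide that one part of the way out over the plinth's open edge (the right-hand side as the robot sees it, opposite the small yellow cheese), get under the overhanging end, turn the board over and leave it standing on its feet on the plinth. Leave the other board where it is.

Things in the scene. Friction and masses are not known exactly. Their poses are not given: they have to be found in the camera images.
- board: Pale wood slab 120 (its x) x 170 (y) x 14 mm, loose, 0.2 kg; four black rubber feet 18 mm across, 10 mm high on one face at x = +-42, y = +-40. Origin: slab centre. z points out of the feet's face: up at start, down when done. Starts flat on the plinth, y within 5 deg of the plinth's y, -y end 10-35 mm inside the open edge, +y end 100 mm or more from the back, on either half (plinth x about +-85).
- other_board: The same slab and feet, on the other half of the plinth, but already standing on its feet, which are hidden below it. Origin: slab centre, 17 mm above the plinth's top; z up. Not to be moved.
- plinth: Fixed box of pine planks, 360 (x) x 320 (y) x 90 mm high. Origin: centre of its underside on the table; z up, top at 90 mm. Open edge: its -y side (y = -160 mm), the table before it clear for 100 mm or more. A loose yellow cheese, 76 mm across, 42 mm high, a bystander, stands on top at the middle of the back (x 0, y +115).
Mind the look-alikes: they are no part of the job. Leave any green look-alike of the board alone.

How it is judged:
On the way:
1. the board, still feet up, has its front end at least 15 mm out over the plinth's open edge (y of board in the frame of plinth below -0.09 m and angle between board's own z axis and vertical below 0.3 rad), for 0.2 s.
At the end, for the whole second after the job is handed in: The board is turned over and at rest, its feet pointing down within 7 degrees, the slab's centre 9 to 25 mm above the plinth's top (17 mm when it stands on its feet), anywhere on the plinth; the other board is within 20 mm of its first place (angle between board's own z axis and vertical above 3.0216 rad and z of board in the frame of plinth between 0.099 and 0.115 m and linear speed of board below 0.02 m/s and distance of other_board from where it was at the start of the episode below 0.02 m); the robot touches nothing.
It fails at once if the other board is shoved more than 30 mm or tipped (distance of other_board from where it was at the start of the episode above 0.03 m or angle between other_board's own z axis and vertical above 0.35 rad).
It also fails if it takes over 66 s, if anything falls off the work surface, if the arm or the gripper's body presses on something with over 40 N, if the wrist force passes 120 N, or if a joint passes its speed limit or range.

## Working session

There is one attempt and no reset: what is moved stays moved. The work goes in short steps, Python scripts to look and compute and a tool call to move; the robot and the scene stay as the last step left them, time stands still between calls to the robot, and variables do not carry over. Pictures are saved under pics/ and viewed, at most 10 in all, crops included, and the job is handed in when it is done.

Besides the shell and the picture viewer there is one more tool, called after "Call:" by a JSON object that holds its "api" and its "payload", one argument or row to a line. move_arm: Moves the arm, as the interface text tells. Shifts and turns lie within -1 to 1; 1 stands for 0.1 m of shift or pi rad of turn. Its arguments: {"type":"object","properties":{"motion":{"type":"array"},"fingers":{"type":"number"},"newtons":{"type":"number"}},"required":["motion"]}

```bash
ls; mkdir -p pics
cat > h.py <<'E'
import numpy as np,cv2
from cell import robot
def cam(n):
    c=robot.read_camera(n); return c
def pts(c,T=None):
    im=c["image"];h,w=im.shape[:2];f=h/2/np.tan(np.radians(c["vfov"])/2)
    v,u=np.mgrid[0:h,0:w];d=c["range_z"]
    P=np.stack([(u-c["cx"])/f*d,-(v-c["cy"])/f*d,-d],-1)
    E=c["extrinsics"] if T is None else T
    return P@E[:3,:3].T+E[:3,3]
def save(n,im): cv2.imwrite("pics/"+n+".png",im[...,::-1])
E
python3 - <<'E'
from h import *
print(robot.observe(),robot.pinch_z)
ims=[]
for n in("scene","side"):
    c=cam(n);save(n,c["image"]);np.savez(n+".npz",P=pts(c),im=c["image"]);print(n,c["extrinsics"].round(3).tolist(),[k for k in c],c["vfov"])
E
```

```text
pics
{'time': 0.0, 'qpos': array([ 1.19100860e+00,  3.42707825e-01,  1.52502520e+00, -2.33016880e-05,
        1.27539122e+00, -1.46026864e-01]), 'qvel': array([ 0.00202847, -0.00051306, -0.00213955,  0.00106049,  0.00020704,
        0.00098258]), 'joint_efforts': array([ 9.35678072e-04, -4.31246674e+01, -2.44225502e+01,  7.19845318e-02,
        5.58976515e-02, -1.40426769e-04]), 'tool_pos': array([0.12145516, 0.51033633, 0.22604984]), 'tool_rot': array([-3.14007412e+00, -2.00815138e-04,  2.90783844e+00]), 'contact_force': array([ 0.59115476, -0.00322184,  0.31820912]), 'torque': array([-0.04335193,  0.00886444,  0.02883354]), 'grip_force': 0.0, 'opening': 0.09172370097425542} 0.0188
scene [[0.268, -0.777, 0.57, 1.022], [0.963, 0.212, -0.163, -0.279], [0.006, 0.593, 0.805, 0.943], [0.0, 0.0, 0.0, 1.0]] ['image', 'range_z', 'vfov', 'cx', 'cy', 'extrinsics'] 43.99976501046208
side [[-0.915, 0.317, -0.248, 0.185], [-0.402, -0.691, 0.601, 0.504], [0.019, 0.65, 0.76, 0.847], [0.0, 0.0, 0.0, 1.0]] ['image', 'range_z', 'vfov', 'cx', 'cy', 'extrinsics'] 48.42448569105028
```

View pics/scene.png

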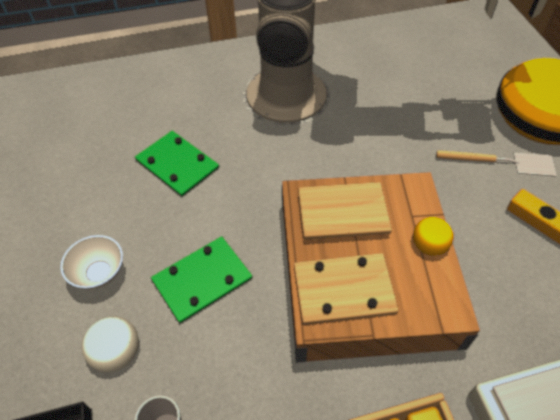

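View pics/side.png

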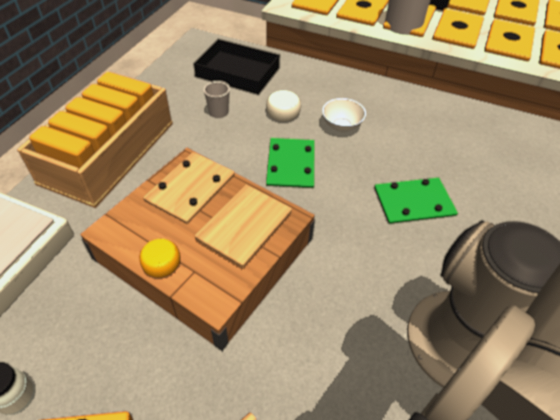

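The scene view shows the feet-up board at about (345,287), on the half of the plinth away from the robot. The other board is at (345,210), the cheese at (434,235), and the open edge on the left at column ~290. In the side view the target is at (190,185).

Run:
```python
from h import *
for n,(pt,po,pp) in {"scene":((345,275),(345,210),(420,300)),"side":((205,168),(245,225),(110,230))}.items():
    z=np.load(n+".npz");P=z["P"];im=z["im"]
    H=P[...,2]
    for nm,(u,v) in (("target",pt),("other",po),("plinth",pp)):
        print(n,nm,P[v,u].round(4),im[v,u])
    # height-based
    top=((H>.083)&(H<.097)).astype(np.uint8)
    xy=lambda m:P[m>0][:,:2].astype(np.float32)
    def big(m,seed):
        k,l=cv2.connectedComponents(m);return (l==l[seed[1],seed[0]]).astype(np.uint8)
    ins=((H>.083)&(H<.14)).astype(np.uint8)
    r=big(ins,pp);print("plinth",r.sum(),cv2.minAreaRect(xy(r)))
    hsv=cv2.cvtColor(im,cv2.COLOR_RGB2HSV)
    print("hsv",[hsv[v,u] for u,v in (pt,po,pp)])
    for nm,s,lo,hi in(("target",pt,.098,.11),("other",po,.107,.121)):
        m=((H>lo)&(H<hi)&(hsv[...,1]<155)&(hsv[...,2]>100)).astype(np.uint8)
        m=cv2.morphologyEx(m,cv2.MORPH_OPEN,np.ones((3,3)))
        r=big(m,s);print(nm,r.sum(),np.median(H[r>0]),cv2.minAreaRect(xy(r)))
    m=((H>.107)&(H<.122)&(hsv[...,2]<70)).astype(np.uint8)
    k,l,st,ce=cv2.connectedComponentsWithStats(m)
    for i in range(1,k):
        if st[i,4]>15: print("foot",st[i,4],ce[i].round(),P[l==i].mean(0).round(4))
```

```text
scene target [ 0.6091 -0.0546  0.1061] [209 173 102]
scene other [ 0.4759 -0.009   0.1134] [208 185 109]
scene plinth [0.6852 0.063  0.0906] [194 127  71]
plinth 27418 ((0.559160590171814, 0.01752789318561554), (0.32090094685554504, 0.3628707230091095), 79.01115417480469)
hsv [array([ 20, 131, 209], dtype=uint8), array([ 23, 121, 208], dtype=uint8), array([ 14, 162, 194], dtype=uint8)]
target 5338 0.10434389803602784 ((0.6280611157417297, -0.06203646957874298), (0.170620858669281, 0.12211158126592636), 81.66030883789062)
other 4317 0.11457735261629753 ((0.47063034772872925, -0.010195650160312653), (0.1714910864830017, 0.12289230525493622), 79.65083312988281)
foot 118 [299.  73.] [0.0588 0.0168 0.1151]
foot 52 [268.  72.] [ 0.0327 -0.0532  0.1143]
foot 45 [362. 262.] [ 0.5947 -0.0177  0.1136]
foot 44 [319. 266.] [ 0.5836 -0.0966  0.114 ]
foot 54 [372. 303.] [ 0.6776 -0.0297  0.1137]
foot 49 [327. 308.] [ 0.666  -0.1084  0.1138]
side target [ 0.6209 -0.1158  0.1028] [234 196 114]
side other [ 0.4646 -0.0025  0.1103] [234 173 102]
side plinth [0.7155 0.1078 0.0886] [230 153  84]
plinth 22106 ((0.5582859516143799, 0.018896713852882385), (0.3217909634113312, 0.3621077835559845), 79.03980255126953)
hsv [array([ 21, 131, 234], dtype=uint8), array([ 16, 144, 234], dtype=uint8), array([ 14, 162, 230], dtype=uint8)]
target 2994 0.10212611956486106 ((0.6263710260391235, -0.06022550165653229), (0.17290876805782318, 0.1220821961760521), 82.11135864257812)
other 4037 0.11226642300464673 ((0.4691423177719116, -0.008261151611804962), (0.17217132449150085, 0.12078697979450226), 79.57398223876953)
foot 22 [186. 163.] [ 0.6613 -0.103   0.1117]
foot 23 [216. 178.] [ 0.5784 -0.0908  0.1121]
foot 24 [162. 185.] [ 0.6727 -0.0242  0.112 ]
foot 28 [193. 201.] [ 0.5904 -0.0125  0.1115]
foot 167 [452. 321.] [0.048  0.0395 0.1147]
```

Call:
{"api": "move_arm", "payload": {
  "motion": [
    [-1, -0.55, 0, 0, 0, 0.487],
    [-1, -0.55, 0, 0, 0, 0.487],
    [-1, -0.55, 0, 0, 0, 0.487],
    [-1, -0.55, 0, 0, 0, 0.487],
    [-1, -0.55, 0, 0, 0, 0.487],
    [-1, -0.55, 0, 0, 0, 0.487],
    [-1, -0.55, 0, 0, 0, 0.487],
    [-1, -0.55, 0, 0, 0, 0.487],
    [-1, -0.55, 0, 0, 0, 0.487],
    [-1, -0.55, 0, 0, 0, 0.487]
  ],
  "fingers": 0.3
}}

```text
time: 1.35
tool_pos: [0.2061, 0.434, 0.2266]
tool_rot: [-3.141, 0.0, 1.381]
contact_force: [-0.2, 0.2, 0.1]
opening: 0.0603
grip_force: 0.0
```

Call:
{"api": "move_arm", "payload": {
  "motion": [
    [-0.3, 0.5, 0, 0, 0, 0],
    [-0.59, 1, 0, 0, 0, 0]
  ]
}}

```text
time: 1.6
tool_pos: [0.2935, 0.3564, 0.2267]
tool_rot: [3.141, -0.0, 1.383]
contact_force: [0.7, -0.8, 0.1]
opening: 0.0592
grip_force: 0.0
```

Call:
{"api": "move_arm", "payload": {
  "motion": [
    [-0.3, 0.5, 0, 0, 0, 0],
    [-0.59, 1, 0, 0, 0, 0]
  ]
}}

```text
time: 1.85
tool_pos: [0.381, 0.2786, 0.2268]
tool_rot: [3.141, -0.0, 1.381]
contact_force: [0.9, 0.5, -0.0]
opening: 0.0595
grip_force: 0.0
```

Call:
{"api": "move_arm", "payload": {
  "motion": [
    [-0.3, 0.5, 0, 0, 0, 0],
    [-0.59, 1, 0, 0, 0, 0]
  ]
}}

```text
time: 2.1
tool_pos: [0.4679, 0.2013, 0.2268]
tool_rot: [3.141, -0.0, 1.381]
contact_force: [0.8, 0.2, 0.3]
opening: 0.06
grip_force: 0.0
```

Call:
{"api": "move_arm", "payload": {
  "motion": [
    [-0.3, 0.5, 0, 0, 0, 0],
    [-0.59, 1, 0, 0, 0, 0]
  ]
}}

```text
time: 2.35
tool_pos: [0.5547, 0.1242, 0.2267]
tool_rot: [3.142, -0.0, 1.381]
contact_force: [0.9, 1.3, -0.0]
opening: 0.0595
grip_force: 0.0
```

Call:
{"api": "move_arm", "payload": {
  "motion": [
    [-0.3, 0.5, 0, 0, 0, 0],
    [-0.59, 1, 0, 0, 0, 0],
    [-0.59, 1, 0, 0, 0, 0],
    [-0.59, 1, 0, 0, 0, 0]
  ]
}}

```text
time: 2.85
tool_pos: [0.6398, 0.0489, 0.2261]
tool_rot: [-3.14, -0.0, 1.379]
contact_force: [-0.7, 1.3, -0.3]
opening: 0.0599
grip_force: 0.0
```

Call:
{"api": "move_arm", "payload": {
  "motion": [
    [0, 0, 0.5, 0, 0, 0],
    [0, 0, 0.9, 0, 0, 0]
  ]
}}

```text
time: 3.1
tool_pos: [0.6391, 0.0503, 0.1361]
tool_rot: [3.142, -0.0, 1.381]
contact_force: [0.3, 0.1, -1.8]
opening: 0.0596
grip_force: 0.0
```

Call:
{"api": "move_arm", "payload": {
  "motion": [
    [0, 0, 0.2, 0, 0, 0],
    [0, 0, 0.3, 0, 0, 0],
    [0, 0, 0.4, 0, 0, 0],
    [0, 0, 0.4, 0, 0, 0]
  ]
}}

```text
time: 3.6
tool_pos: [0.6401, 0.049, 0.0968]
tool_rot: [-3.141, -0.0, 1.379]
contact_force: [0.4, 0.4, -0.5]
opening: 0.0593
grip_force: 0.0
```

Call:
{"api": "move_arm", "payload": {
  "motion": [
    [-0.07, 0, 0, 0, 0, 0],
    [-0.14, 0, 0, 0, 0, 0],
    [-0.2, 0, 0, 0, 0, 0],
    [-0.26, 0, 0, 0, 0, 0],
    [-0.32, 0, 0, 0, 0, 0],
    [-0.38, 0, 0, 0, 0, 0],
    [-0.44, 0, 0, 0, 0, 0],
    [-0.5, 0, 0, 0, 0, 0],
    [-0.56, 0, 0, 0, 0, 0],
    [-0.62, 0, 0, 0, 0, 0],
    [-0.68, 0, 0, 0, 0, 0],
    [-0.7, 0, 0, 0, 0, 0]
  ]
}}

```text
time: 5.1
tool_pos: [0.6268, -0.0205, 0.0967]
tool_rot: [-3.141, -0.0, 1.377]
contact_force: [0.5, 2.5, 2.1]
opening: 0.0596
grip_force: 1.2
```

```bash
cat > m.py <<'E'
from h import *
c0=np.array([.5587,.018]);yv=np.array([np.cos(np.radians(79)),np.sin(np.radians(79))]);xv=np.array([yv[1],-yv[0]])
def feet(cn):
    c=cam(cn);P=pts(c);save(cn+"_m%d"%int(robot.observe()["time"]*100),c["image"])
    hsv=cv2.cvtColor(c["image"],cv2.COLOR_RGB2HSV);H=P[...,2]
    k,l,st,ce=cv2.connectedComponentsWithStats(((H>.107)&(H<.125)&(hsv[...,2]<70)).astype(np.uint8))
    for i in range(1,k):
        p=P[l==i].mean(0)
        if st[i,4]>12 and p[0]>.3: print("foot",st[i,4],p.round(4),"plinth",((p[:2]-c0)@np.c_[xv,yv]).round(4))
if __name__=="__main__":
    feet("scene");feet("side");print(robot.observe()["qpos"].round(3))
E
python3 m.py
```

```text
foot 54 [ 0.5815 -0.0685  0.1138] plinth [ 0.0389 -0.0805]
foot 38 [ 0.5674 -0.1468  0.1143] plinth [ 0.04   -0.1601]
foot 61 [ 0.6643 -0.0848  0.1144] plinth [ 0.1233 -0.0807]
foot 47 [ 0.6493 -0.1631  0.1138] plinth [ 0.1235 -0.1605]
foot 16 [ 0.6448 -0.1575  0.1115] plinth [ 0.118  -0.1558]
foot 17 [ 0.5622 -0.1412  0.1121] plinth [ 0.0338 -0.1556]
foot 29 [ 0.6554 -0.0207  0.1149] plinth [ 0.1023 -0.0195]
[-1.550e-01  6.460e-01  1.393e+00 -1.000e-03  1.104e+00  3.900e-02]
```

Call:
{"api": "move_arm", "payload": {
  "motion": [
    [-0.06, 0, 0, 0, 0, 0],
    [-0.07, 0, 0, 0, 0, 0],
    [0.05, 0, 0, 0, 0, 0],
    [0.1, 0, -0.2, 0, 0, 0],
    [0.1, 0, -0.6, 0, 0, 0],
    [0.1, 0, -1, 0, 0, 0]
  ]
}}

```text
time: 5.95
tool_pos: [0.6286, -0.0094, 0.1975]
tool_rot: [-3.141, 0.0, 1.378]
contact_force: [1.7, 0.6, 0.2]
opening: 0.0595
grip_force: 0.0
```

```bash
cat > k.py <<'E'
import numpy as np
from scipy.spatial.transform import Rotation as Ro
from scipy.optimize import least_squares
L2,L3=.478,.385
lo=np.array([-2.53,-.77,.04,-1,.28,-3.11]);hi=np.array([2.53,2.02,2.7,4.14,2.66,3.11])
def fk(q,Lt):
    a=Ro.from_euler('ZY',[q[0],q[1]]);b=a*Ro.from_euler('Y',q[2])
    R=b*Ro.from_euler('ZYZ',[q[3],q[4],q[5]+np.pi/2])
    return np.array([0,0,Lt-.111])+a.apply([0,0,L2])+b.apply([0,0,L3])+R.apply([0,0,Lt]),R
def ik(p,R,Lt,q0):
    f=lambda q:np.r_[fk(q,Lt)[0]-p,.3*(fk(q,Lt)[1].inv()*R).as_rotvec()]
    s=least_squares(f,np.clip(q0,lo+1e-3,hi-1e-3),bounds=(lo,hi));return s.x,np.abs(s.fun).max()
c0=np.array([.5587,.018]);ps=np.radians(-11)
W=Ro.from_euler('z',ps)
def world(x,y,z): return W.apply([x,y,0])+[*c0,z]
def hor(tilt,sgn):  # tool z = plinth +y tilted down; tool y = sgn*up-ish
    z=np.array([0,np.cos(tilt),-np.sin(tilt)]);y=sgn*np.array([0,np.sin(tilt),np.cos(tilt)])
    return W*Ro.from_matrix(np.c_[np.cross(y,z),y,z])
E
python3 - <<'E'
from k import *
from cell import robot
o=robot.observe()
for Lt in(.25,.32,.4):
    p,R=fk(o["qpos"],Lt);print("chk",p-o["tool_pos"],(R.inv()*Ro.from_euler('xyz',o["tool_rot"])).magnitude())
    for s in(1,-1):
      for y,z in((-.3,.25),(-.18,.113),(-.15,.25)):
        b=min((ik(world(.082,y,z),hor(np.radians(8),s),Lt,np.r_[-.7,.8,1,1.5,2,g]) for g in(-2,0,2)),key=lambda r:r[1])
        print(Lt,s,y,z,b[0].round(2),round(b[1],4))
E
```

```text
chk [-0.00873702 -0.07591106  0.00403703] 3.607167072664713e-16
0.25 1 -0.3 0.25 [-0.79  0.96  0.94  1.21  2.07 -2.04] 0.0
0.25 1 -0.18 0.113 [-0.64  1.    1.27  1.16  1.81 -2.36] 0.0
0.25 1 -0.15 0.25 [-0.6   0.81  1.26  1.24  1.86 -2.15] 0.0
0.25 -1 -0.3 0.25 [-0.79  0.96  0.94  1.21  2.07  1.1 ] 0.0
0.25 -1 -0.18 0.113 [-0.64  1.    1.27  1.16  1.81  0.79] 0.0
0.25 -1 -0.15 0.25 [-0.6   0.81  1.26  1.24  1.86  1.  ] 0.0
chk [-0.00880306 -0.07590863  0.00403706] 3.607167072664713e-16
0.32 1 -0.3 0.25 [-0.86  1.13  0.76  1.18  2.14 -2.05] 0.0
0.32 1 -0.18 0.113 [-0.73  1.15  1.13  1.1   1.87 -2.38] 0.0
0.32 1 -0.15 0.25 [-0.69  0.93  1.18  1.17  1.91 -2.22] 0.0
0.32 -1 -0.3 0.25 [-0.86  1.13  0.76  1.18  2.14  1.09] 0.0
0.32 -1 -0.18 0.113 [-0.73  1.15  1.13  1.1   1.87  0.76] 0.0
0.32 -1 -0.15 0.25 [-0.69  0.93  1.18  1.17  1.91  0.92] 0.0
chk [-0.00887853 -0.07590586  0.0040371 ] 3.607167072664713e-16
0.4 1 -0.3 0.25 [-0.93  1.39  0.37  1.23  2.25 -1.93] 0.0
0.4 1 -0.18 0.113 [-0.82  1.34  0.88  1.05  1.96 -2.36] 0.0
0.4 1 -0.15 0.25 [-0.78  1.1   1.01  1.11  1.98 -2.26] 0.0
0.4 -1 -0.3 0.25 [-0.93  1.39  0.37  1.23  2.25  1.21] 0.0
0.4 -1 -0.18 0.113 [-0.82  1.34  0.88  1.05  1.96  0.78] 0.0
0.4 -1 -0.15 0.25 [-0.78  1.1   1.01  1.11  1.98  0.89] 0.0
```

```bash
python3 - <<'E'
import re
s=open('k.py').read()
s=s.replace("L2,L3=.478,.385","L2,L3,B,D=.478,.385,.0765,-.111").replace("np.array([0,0,Lt-.111])+","Ro.from_euler('z',q[0]).apply([0,B,Lt+D])+")
open('k.py','w').write(s)
E
python3 - <<'E'
import k
from k import *
from cell import robot
o=robot.observe();print(o["qpos"],o["tool_pos"])
data=[([1.19100860e+00,3.42707825e-01,1.52502520,0,1.27539122,-.146],[0.12145516,0.51033633,0.22604984]),([-.155,.646,1.393,-.001,1.104,.039],[.6268,-.0205,.0967]),(o["qpos"],o["tool_pos"])]
def f(v):
    k.L2,k.L3,k.B,k.D=v; return np.concatenate([fk(q,.3)[0]-p for q,p in data])
s=least_squares(f,[.478,.385,.0765,-.111]);print(s.x,np.abs(s.fun).max());f(s.x)
R0=Ro.from_euler('xyz',o["tool_rot"]);p0=o["tool_pos"]
print("plinth",W.inv().apply(p0-[*c0,0]))
Rt=hor(np.radians(8),-1);rv=(R0.inv()*Rt).as_rotvec();print("rot units",rv/np.pi)
pt=world(.081,-.113,.297);print("shift units",R0.inv().apply(pt-p0)*10)
q=o["qpos"]
for Lt in(.25,.35):
  q=o["qpos"]
  for i in range(1,13):
    q,e=ik(p0+(pt-p0)*min(1,i/5),R0*Ro.from_rotvec(rv*i/12),Lt,q)
    if i%2==0: print(q.round(2),round(e,4))
  for y,z in((-.2,.25),(-.31,.2),(-.31,.12),(-.18,.115)):
    q,e=ik(world(.081,y,z),Rt,Lt,q);print(y,z,q.round(2),round(e,4))
E
```

```text
[-1.36663125e-01  5.56427946e-01  1.25934254e+00 -9.70432056e-05
  1.32676152e+00  5.56797649e-02] [ 0.62862878 -0.00936043  0.19748088]
[ 0.48620021  0.37389985  0.07652344 -0.1233216 ] 0.0047365080691116335
plinth [ 0.07386461 -0.0135147   0.19748088]
rot units [0.35182264 0.35208297 0.40458409]
shift units [-0.99497473  0.07075722 -0.99511214]
[-0.28  0.63  1.05  0.19  1.64  0.13] 0.0
[-0.41  0.71  0.86  0.38  1.93  0.29] 0.0
[-0.5   0.77  0.8   0.61  2.07  0.52] 0.0
[-0.57  0.78  0.9   0.83  2.07  0.74] 0.0
[-0.62  0.77  1.07  1.04  2.01  0.91] 0.0
[-0.67  0.73  1.27  1.23  1.93  1.04] 0.0
-0.2 0.25 [-0.78  0.85  1.18  1.15  2.02  0.98] 0.0
-0.31 0.2 [-0.9   1.02  0.96  1.1   2.14  0.98] 0.0
-0.31 0.12 [-0.9   1.11  0.99  1.04  2.08  0.85] 0.0
-0.18 0.115 [-0.75  0.99  1.29  1.08  1.89  0.74] 0.0
[-0.3   0.67  0.99  0.18  1.67  0.1 ] 0.0
[-0.46  0.8   0.72  0.37  1.99  0.26] 0.0
[-0.57  0.91  0.6   0.6   2.16  0.5 ] 0.0
[-0.65  0.94  0.72  0.8   2.15  0.69] 0.0
[-0.73  0.93  0.93  0.97  2.09  0.82] 0.0
[-0.79  0.9   1.19  1.12  2.    0.91] 0.0
-0.2 0.25 [-0.89  1.04  1.01  1.07  2.09  0.9 ] 0.0
-0.31 0.2 [-0.99  1.27  0.63  1.09  2.25  1.01] 0.0
-0.31 0.12 [-0.99  1.37  0.62  1.03  2.2   0.91] 0.0
-0.18 0.115 [-0.87  1.2   1.07  0.99  1.97  0.71] 0.0
```

Call:
{"api": "move_arm", "payload": {
  "motion": [
    [-0.3, 0, -0.5, 0, 0, 0],
    [-0.6, 0.05, -0.99, 0.035, 0.035, 0.04],
    [-1, 0.07, -0.99, 0.352, 0.352, 0.4045],
    [-1, 0.07, -0.99, 0.352, 0.352, 0.4045],
    [-1, 0.07, -0.99, 0.352, 0.352, 0.4045],
    [-1, 0.07, -0.99, 0.352, 0.352, 0.4045],
    [-1, 0.07, -0.99, 0.352, 0.352, 0.4045],
    [-1, 0.07, -0.99, 0.352, 0.352, 0.4045],
    [-1, 0.07, -0.99, 0.352, 0.352, 0.4045],
    [-1, 0.07, -0.99, 0.352, 0.352, 0.4045],
    [-1, 0.07, -0.99, 0.352, 0.352, 0.4045],
    [-1, 0.07, -0.99, 0.352, 0.352, 0.4045]
  ],
  "fingers": 1
}}

```text
time: 7.45
tool_pos: [0.6165, -0.1096, 0.2948]
tool_rot: [-1.707, 0.005, -0.195]
contact_force: [-0.4, 0.3, 0.1]
opening: 0.0916
grip_force: 0.0
```

```bash
python3 m.py
python3 - <<'E'
from k import *
from cell import robot
o=robot.observe();R=Ro.from_euler('xyz',o["tool_rot"]);p=o["tool_pos"]
print("plinth",W.inv().apply(p-[*c0,0]))
print("rot left",(R.inv()*hor(np.radians(8),-1)).as_rotvec()/np.pi, "axes in plinth\n",(W.inv()*R).as_matrix().round(3))
for Lt in(.2,.25,.3,.35): print(Lt,fk(o["qpos"],Lt)[0]-p,(fk(o["qpos"],Lt)[1].inv()*R).magnitude())
for t in((-.2,.28),(-.3,.2),(-.3,.125)): print(t,R.inv().apply(world(.081,*t)-p)*10)
E
```

```text
foot 38 [ 0.5811 -0.0757  0.1143] plinth [ 0.0399 -0.0877]
foot 40 [ 0.5652 -0.1537  0.1141] plinth [ 0.0392 -0.1673]
foot 44 [ 0.6634 -0.0917  0.1142] plinth [ 0.1237 -0.0877]
foot 60 [ 0.6472 -0.1697  0.114 ] plinth [ 0.1226 -0.1674]
foot 28 [ 0.6433 -0.1648  0.1118] plinth [ 0.1179 -0.1633]
foot 24 [ 0.5605 -0.1476  0.112 ] plinth [ 0.0334 -0.1622]
foot 22 [ 0.6585 -0.0857  0.1114] plinth [ 0.1178 -0.0828]
foot 22 [ 0.5764 -0.0696  0.1116] plinth [ 0.0341 -0.0827]
[-0.756  0.847  1.218  1.154  1.984  0.954]
plinth [ 0.08029195 -0.11442453  0.29392369]
rot left [-0.00108433 -0.00022062 -0.00185768] axes in plinth
 [[ 1.    -0.006  0.001]
 [-0.001 -0.136  0.991]
 [-0.006 -0.991 -0.136]]
0.2 [-0.01820417 -0.11864682 -0.09816407] 3.5740355840629705e-16
0.25 [-0.0087176  -0.07002686 -0.05495411] 3.5740355840629705e-16
0.3 [ 0.00076897 -0.02140691 -0.01174416] 3.5740355840629705e-16
0.35 [0.01025555 0.02721305 0.03146579] 3.5740355840629705e-16
(-0.2, 0.28) [ 0.00914613  0.25411024 -0.82891339]
(-0.3, 0.2) [ 0.01518329  1.18248068 -1.71100855]
(-0.3, 0.125) [ 0.01944729  1.92552056 -1.60915787]
```

Call:
{"api": "move_arm", "payload": {
  "motion": [
    [0, 0.2, -0.4, 0, 0, 0],
    [0, 0.4, -0.8, 0, 0, 0]
  ]
}}

```text
time: 7.8
tool_pos: [0.6006, -0.1929, 0.2676]
tool_rot: [-1.714, -0.004, -0.188]
contact_force: [1.1, -0.5, 0.0]
opening: 0.0923
grip_force: 0.0
```

Call:
{"api": "move_arm", "payload": {
  "motion": [
    [0, 0.4, -0.4, 0, 0, 0],
    [0, 0.8, -0.8, 0, 0, 0]
  ]
}}

```text
time: 8.05
tool_pos: [0.5834, -0.2824, 0.1988]
tool_rot: [-1.714, -0.004, -0.189]
contact_force: [0.5, -1.6, -0.5]
opening: 0.0918
grip_force: 0.0
```

Call:
{"api": "move_arm", "payload": {
  "motion": [
    [0, 0.4, 0, 0, 0, 0],
    [0, 0.8, 0, 0, 0, 0],
    [0, 0.8, 0, 0, 0, 0]
  ]
}}

```text
time: 8.43
tool_pos: [0.5809, -0.2916, 0.1169]
tool_rot: [-1.708, 0.003, -0.19]
contact_force: [0.7, 0.4, 0.3]
opening: 0.0918
grip_force: 0.0
```

Call:
{"api": "move_arm", "payload": {
  "motion": [
    [0, -0.05, 0.4, 0, 0, 0],
    [0, -0.1, 0.74, 0, 0, 0],
    [0, -0.1, 0.74, 0, 0, 0],
    [0, -0.1, 0.74, 0, 0, 0]
  ]
}}

```text
time: 8.93
tool_pos: [0.5959, -0.2195, 0.1213]
tool_rot: [-1.712, -0.004, -0.191]
contact_force: [-0.2, -0.1, 0.3]
opening: 0.0913
grip_force: 0.0
```

```bash
cat > w.py <<'E'
from k import *
from cell import robot
o=robot.observe();R=Ro.from_euler('xyz',o["tool_rot"]);p=o["tool_pos"]
print("plinth",W.inv().apply(p-[*c0,0]).round(4),"q",o["qpos"].round(3),"\n",(W.inv()*R).as_matrix().round(3))
def shift(x,y,z): print((x,y,z),"->",(R.inv().apply(world(x,y,z)-p)*10).round(3))
def rot(Rt): print("rot",((R.inv()*Rt).as_rotvec()/np.pi).round(4))
E
python3 - <<'E'
from w import *
shift(.0795,-.178,.116);rot(hor(np.radians(8),-1))
from h import *
c=cam("scene");save("app",c["image"][150:400,200:500].repeat(2,0).repeat(2,1))
E
```

```text
plinth [ 0.0818 -0.2261  0.1213] q [-0.88   1.165  1.018  1.013  2.019  0.773] 
 [[ 1.     0.004 -0.001]
 [ 0.001 -0.141  0.99 ]
 [ 0.004 -0.99  -0.141]]
(0.0795, -0.178, 0.116) -> [-0.023 -0.015  0.484]
rot [0.0006 0.0002 0.0013]
```

View pics/app.png

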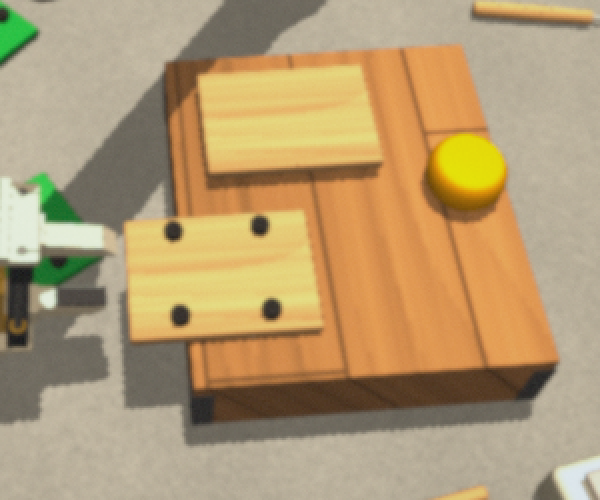

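The fingers straddle the board end: upper finger tip at (110,237), lower at (105,297), board end at column 128. I'll go in and grip.

Call:
{"api": "move_arm", "payload": {
  "motion": [
    [-0.02, -0.03, 0.16, 0, 0, 0],
    [-0.02, -0.05, 0.32, 0, 0, 0],
    [-0.02, -0.06, 0.48, 0, 0, 0],
    [-0.02, -0.06, 0.48, 0, 0, 0],
    [-0.02, -0.06, 0.48, 0, 0, 0]
  ]
}}

```text
time: 9.6
tool_pos: [0.6027, -0.1716, 0.1188]
tool_rot: [-1.71, -0.001, -0.192]
contact_force: [0.5, -0.4, 0.4]
opening: 0.092
grip_force: 0.0
```

Call:
{"api": "move_arm", "payload": {
  "motion": [
    [0, 0, 0, 0, 0, 0],
    [0, 0, 0, 0, 0, 0],
    [0, 0, 0, 0, 0, 0],
    [0, 0, 0, 0, 0, 0],
    [0, 0, 0, 0, 0, 0],
    [0, 0, 0, 0, 0, 0],
    [0, 0, 0, 0, 0, 0],
    [0, 0, 0, 0, 0, 0],
    [0, 0, 0, 0, 0, 0],
    [0, 0, 0, 0, 0, 0]
  ],
  "fingers": -1,
  "newtons": 40
}}

```text
time: 10.85
tool_pos: [0.6026, -0.1713, 0.1185]
tool_rot: [-1.71, -0.0, -0.192]
contact_force: [-0.6, -0.5, -1.4]
opening: 0.014
grip_force: 40.0
```

Run:
```python
from w import *
from h import *
a=cam("scene");b=cam("side");save("grip",np.hstack([a["image"][150:400,150:450],b["image"][80:330,80:380]]))
```

```text
plinth [ 0.0792 -0.1774  0.1185] q [-0.831  1.127  1.133  1.025  1.946  0.729] 
 [[ 1.     0.     0.   ]
 [-0.    -0.139  0.99 ]
 [ 0.    -0.99  -0.139]]
```

View pics/grip.png

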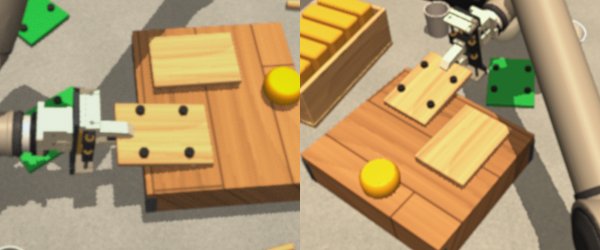

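The board is held (opening 14 mm, 40 N) with its near end raised, and nothing else has moved. Next I lift it and roll it half a turn.

Call:
{"api": "move_arm", "payload": {
  "motion": [
    [0, -0.2, -0.03, 0, 0, 0],
    [0, -0.45, -0.06, 0, 0, 0],
    [0, -0.75, -0.1, 0, 0, 0],
    [0, -0.75, -0.1, 0, 0, 0]
  ]
}}

```text
time: 11.45
tool_pos: [0.6031, -0.1713, 0.1982]
tool_rot: [-1.713, -0.007, -0.192]
contact_force: [-0.2, 0.2, -2.6]
opening: 0.0135
grip_force: 40.0
```

Call:
{"api": "move_arm", "payload": {
  "motion": [
    [0, -0.3, -0.04, 0, 0, 0],
    [0, -0.6, -0.08, 0, 0, 0],
    [0, -0.8, -0.1, 0, 0, 0],
    [0, -0.8, -0.1, 0, 0, 0]
  ]
}}

```text
time: 11.95
tool_pos: [0.6029, -0.1696, 0.2759]
tool_rot: [-1.712, -0.003, -0.192]
contact_force: [0.1, 0.2, -1.9]
opening: 0.0138
grip_force: 40.0
```

Call:
{"api": "move_arm", "payload": {
  "motion": [
    [0, 0, 0, 0, 0, -0.05],
    [0, 0, 0, 0, 0, -0.1],
    [0, 0, 0, 0, 0, -0.15],
    [0, 0, 0, 0, 0, -0.2],
    [0, 0, 0, 0, 0, -0.25],
    [0, 0, 0, 0, 0, -0.3],
    [0, 0, 0, 0, 0, -0.35],
    [0, 0, 0, 0, 0, -0.4],
    [0, 0, 0, 0, 0, -0.45],
    [0, 0, 0, 0, 0, -0.5],
    [0, 0, 0, 0, 0, -0.5]
  ]
}}

```text
time: 13.32
tool_pos: [0.6027, -0.1696, 0.2735]
tool_rot: [-3.12, -1.433, 1.357]
contact_force: [-0.4, 0.3, -1.8]
opening: 0.0135
grip_force: 40.0
```

Call:
{"api": "move_arm", "payload": {
  "motion": [
    [0, 0, 0, 0, 0, -0.05],
    [0, 0, 0, 0, 0, -0.1],
    [0, 0, 0, 0, 0, -0.15],
    [0, 0, 0, 0, 0, -0.2],
    [0, 0, 0, 0, 0, -0.25],
    [0, 0, 0, 0, 0, -0.3],
    [0, 0, 0, 0, 0, -0.35],
    [0, 0, 0, 0, 0, -0.4],
    [0, 0, 0, 0, 0, -0.45],
    [0, 0, 0, 0, 0, -0.5],
    [0, 0, 0, 0, 0, -0.5]
  ]
}}

```text
time: 14.7
tool_pos: [0.6027, -0.1696, 0.2742]
tool_rot: [1.709, -0.005, 2.949]
contact_force: [-0.1, -0.0, -1.6]
opening: 0.0135
grip_force: 40.0
```

Run:
```python
from w import *
shift(.0795,-.162,.135);shift(.0795,-.162,.121);rot(hor(np.radians(8),1))
from h import *
a=cam("scene");b=cam("side");save("flip",np.hstack([a["image"][100:400,150:450],b["image"][30:330,80:380]]))
for c,(x0,x1,y0,y1) in((a,(230,420,150,400)),(b,(80,380,30,330))):
    P=pts(c)[y0:y1,x0:x1];hs=cv2.cvtColor(c["image"],cv2.COLOR_RGB2HSV)[y0:y1,x0:x1]
    L=(P-[*c0,0])@W.as_matrix()
    m=(L[...,2]>.2)&(hs[...,1]<160)&(hs[...,1]>80)&(L[...,1]>-.17)&(L[...,1]<.03)&(L[...,0]>.01)&(L[...,0]<.15)
    Q=L[m];A=np.c_[Q[:,:2],np.ones(len(Q))];w=np.linalg.lstsq(A,Q[:,2],rcond=None)[0]
    print(len(Q),"slopes",w,"y rng",np.percentile(Q[:,1],[1,99]),"x rng",np.percentile(Q[:,0],[1,99]),"res",np.std(A@w-Q[:,2]))
```

```text
plinth [ 0.079  -0.1758  0.2742] q [-0.829  0.917  1.122  1.117  2.052 -2.193] 
 [[-1.     0.005  0.   ]
 [ 0.001  0.138  0.99 ]
 [ 0.005  0.99  -0.138]]
(0.0795, -0.162, 0.135) -> [-0.011 -1.36   0.329]
(0.0795, -0.162, 0.121) -> [-0.012 -1.498  0.348]
rot [ 0.0003  0.0001 -0.0015]
5740 slopes [-0.01725399 -0.13755943  0.25864661] y rng [-0.16873154 -0.03861656] x rng [0.02045252 0.13789337] res 0.001676815461119788
3321 slopes [ 0.00320931 -0.14528484  0.25417443] y rng [-0.16822099 -0.0350388 ] x rng [0.01640419 0.13409824] res 0.0019873644361003005
```

View pics/flip.png

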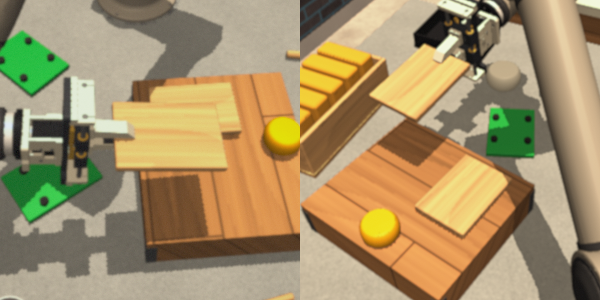

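The board is now feet down and in line with the tool (8° slope), and the other board and cheese are where they were. Next I lower it.

Call:
{"api": "move_arm", "payload": {
  "motion": [
    [0, -0.25, 0.06, 0, 0, 0],
    [0, -0.5, 0.12, 0, 0, 0],
    [0, -0.7, 0.17, 0, 0, 0],
    [0, -0.7, 0.17, 0, 0, 0]
  ]
}}

```text
time: 15.3
tool_pos: [0.604, -0.1623, 0.2019]
tool_rot: [1.708, -0.004, 2.949]
contact_force: [-0.1, -0.2, -1.8]
opening: 0.0135
grip_force: 40.0
```

Call:
{"api": "move_arm", "payload": {
  "motion": [
    [0, -0.25, 0.06, 0, 0, 0],
    [0, -0.45, 0.11, 0, 0, 0],
    [-0.01, -0.6, 0.15, 0, 0, 0],
    [-0.01, -0.66, 0.16, 0, 0, 0],
    [-0.01, -0.66, 0.16, 0, 0, 0],
    [-0.01, -0.66, 0.16, 0, 0, 0]
  ]
}}

```text
time: 16.05
tool_pos: [0.6067, -0.1566, 0.1364]
tool_rot: [1.71, 0.002, 2.949]
contact_force: [-0.6, 0.3, -1.4]
opening: 0.014
grip_force: 40.0
```

Call:
{"api": "move_arm", "payload": {
  "motion": [
    [0, -0.03, 0.005, 0, 0, 0],
    [0, -0.06, 0.01, 0, 0, 0],
    [0, -0.09, 0.01, 0, 0, 0],
    [0, -0.12, 0.02, 0, 0, 0],
    [0, -0.12, 0.02, 0, 0, 0],
    [0, -0.12, 0.02, 0, 0, 0]
  ]
}}

```text
time: 16.8
tool_pos: [0.6066, -0.156, 0.1236]
tool_rot: [1.71, 0.001, 2.949]
contact_force: [-0.3, -0.1, -2.4]
opening: 0.0136
grip_force: 40.0
```

```bash
python3 -c "import w;w.shift(.0795,-.162,.121)"
```

```text
plinth [ 0.0802 -0.1617  0.1236] q [-0.812  1.11   1.162  1.037  1.929 -2.416] 
 [[-1.    -0.001  0.   ]
 [ 0.     0.139  0.99 ]
 [-0.001  0.99  -0.139]]
(0.0795, -0.162, 0.121) -> [ 0.007 -0.027  0.   ]
```

Call:
{"api": "move_arm", "payload": {
  "motion": [
    [0, -0.015, 0, 0, 0, 0],
    [0, -0.025, 0, 0, 0, 0],
    [0, -0.025, 0, 0, 0, 0]
  ]
}}

```text
time: 17.18
tool_pos: [0.6065, -0.1564, 0.1211]
tool_rot: [1.71, 0.001, 2.949]
contact_force: [-0.3, -0.7, -2.4]
opening: 0.0136
grip_force: 40.0
```

Call:
{"api": "move_arm", "payload": {
  "motion": [
    [0, 0, 0, 0, 0, 0],
    [0, 0, 0, 0, 0, 0],
    [0, 0, 0, 0, 0, 0],
    [0, 0, 0, 0, 0, 0],
    [0, 0, 0, 0, 0, 0],
    [0, 0, 0, 0, 0, 0]
  ],
  "fingers": 0.3
}}

```text
time: 17.92
tool_pos: [0.6065, -0.1563, 0.1212]
tool_rot: [1.71, 0.001, 2.95]
contact_force: [0.5, 1.0, 0.4]
opening: 0.0593
grip_force: 0.0
```

Run:
```python
from w import *
shift(.08,-.23,.125)
from h import *
a=cam("scene");b=cam("side");save("rel",np.hstack([a["image"][100:400,150:450],b["image"][30:330,80:380]]))
for c in(a,b):
    P=pts(c);hs=cv2.cvtColor(c["image"],cv2.COLOR_RGB2HSV)
    L=(P-[*c0,0])@W.as_matrix()
    m=(L[...,2]>.1)&(L[...,2]<.13)&(hs[...,1]<155)&(L[...,1]>-.17)&(L[...,1]<.03)&(L[...,0]>.01)&(L[...,0]<.15)
    Q=L[m];A=np.c_[Q[:,:2],np.ones(len(Q))];w=np.linalg.lstsq(A,Q[:,2],rcond=None)[0]
    print(len(Q),"slopes",w,"medz",np.median(Q[:,2]),"y rng",np.percentile(Q[:,1],[1,99]))
```

```text
plinth [ 0.0802 -0.162   0.1212] q [-0.812  1.114  1.16   1.036  1.928 -2.418] 
 [[-1.    -0.001  0.   ]
 [ 0.     0.139  0.99 ]
 [-0.001  0.99  -0.139]]
(0.08, -0.23, 0.125) -> [ 0.002 -0.057 -0.679]
4871 slopes [-0.0114495  -0.00071211  0.1150256 ] medz 0.1143182531429642 y rng [-0.16814877 -0.02732876]
2846 slopes [ 0.01073429 -0.00602406  0.11035955] medz 0.11202383912088767 y rng [-0.16824523 -0.02329793]
```

View pics/rel.png

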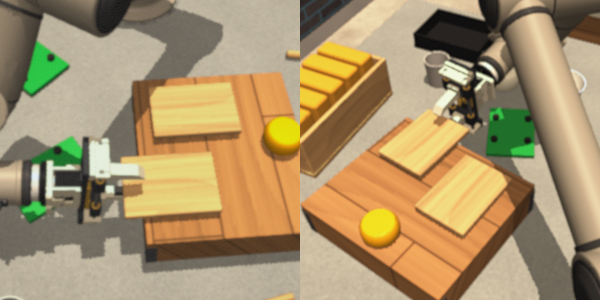

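Call:
{"api": "move_arm", "payload": {
  "motion": [
    [0, -0.02, -0.15, 0, 0, 0],
    [0, -0.05, -0.35, 0, 0, 0],
    [0, -0.09, -0.67, 0, 0, 0],
    [0, -0.12, -0.9, 0, 0, 0],
    [0, -0.12, -0.9, 0, 0, 0],
    [0, -0.12, -0.9, 0, 0, 0],
    [0, -0.12, -0.9, 0, 0, 0]
  ]
}}

```text
time: 18.9
tool_pos: [0.5893, -0.2445, 0.1218]
tool_rot: [1.71, 0.0, 2.951]
contact_force: [0.4, 0.8, 0.7]
opening: 0.0598
grip_force: 0.0
```

Run:
```python
from w import *
from h import *
print(o["contact_force"],o["qvel"].round(3))
a=cam("scene");b=cam("side");save("end",np.hstack([a["image"][100:400,150:450],b["image"][30:330,80:380]]))
for c in(a,b):
  P=pts(c);hs=cv2.cvtColor(c["image"],cv2.COLOR_RGB2HSV)
  L=(P-[*c0,0])@W.as_matrix()
  for s in(1,-1):
    m=(L[...,2]>.105)&(L[...,2]<.12)&(hs[...,1]<155)&(L[...,1]>-.22)&(L[...,1]<.06)&(s*L[...,0]>.01)&(s*L[...,0]<.16)
    Q=L[m];A=np.c_[Q[:,:2],np.ones(len(Q))];w=np.linalg.lstsq(A,Q[:,2],rcond=None)[0]
    print(len(Q),"slopes",w[:2],"medz",np.median(Q[:,2]),cv2.minAreaRect(Q[:,:2].astype(np.float32)))
```

```text
plinth [ 0.0802 -0.2518  0.1218] q [-0.908  1.188  0.96   1.008  2.06  -2.344] 
 [[-1.    -0.    -0.001]
 [-0.001  0.138  0.99 ]
 [-0.     0.99  -0.138]]
[0.39354549 0.82380746 0.71990085] [ 0.    -0.002 -0.     0.001  0.002  0.002]
5857 slopes [-0.00822916  0.00053041] medz 0.11435969053772702 ((0.07870493829250336, -0.11024876683950424), (0.17038652300834656, 0.12232688069343567), 89.7777099609375)
4414 slopes [-0.01106441  0.00114278] medz 0.11449182158996121 ((-0.08126172423362732, -0.04478450119495392), (0.12396562844514847, 0.1704966127872467), 0.3148212730884552)
3117 slopes [ 0.00406969 -0.00156127] medz 0.11204203291333562 ((0.07684869319200516, -0.10844912379980087), (0.12285283952951431, 0.1734147071838379), 0.3803715705871582)
4095 slopes [ 0.00436015 -0.00190722] medz 0.11225781584823027 ((-0.08317098021507263, -0.042640164494514465), (0.12051213532686234, 0.17048195004463196), 0.4186815619468689)
```

View pics/end.png

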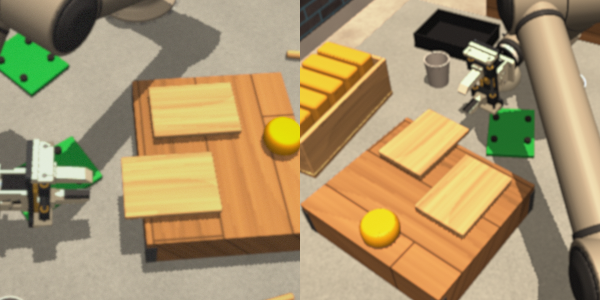

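The board stands level on the plinth, free of the gripper, at the same height as the other board, which hasn't moved. I'll raise the arm clear of the green look-alike and hand in.

Call:
{"api": "move_arm", "payload": {
  "motion": [
    [0, 0.3, -0.04, 0, 0, 0],
    [0, 0.6, -0.1, 0, 0, 0],
    [0, 0.6, -0.1, 0, 0, 0],
    [0, 0.6, -0.1, 0, 0, 0],
    [0, 0.6, -0.1, 0, 0, 0]
  ]
}}

```text
time: 19.62
tool_pos: [0.5887, -0.2466, 0.1813]
tool_rot: [1.709, -0.001, 2.95]
contact_force: [0.2, -0.4, -0.1]
opening: 0.0598
grip_force: 0.0
```

```bash
python3 -c "
from cell import robot
print(robot.hand_in())"
```

```text
the job is handed in; nothing more can be done
None
```

I turned the board over and left it standing level on its feet on the plinth, with its front end still out over the open edge; the other board measured in its first place to within about 3 mm, and I handed the job in at about 20 s (no verdict came back).

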